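# Load the die in the cushion-button jig and clamp it

### The arm

A 6-joint arm with a two-finger parallel gripper is mounted at the origin on the work surface. World frame = base frame: x ahead of the robot, y to its left, z up, the work surface at z = 0. Lengths are in m, angles in rad, forces in N, time in s.
With the tool pointing down it reaches from about 0.375 to 0.925 m from the base axis. Payload 5.7 kg.
Tool frame: the origin (TCP) lies at the very end of the fingers, on their centre line; the grasp point (between the pads) lies 19 mm behind it (grasp_offset is the distance from the TCP to the grasp point, in m); y points along the fingers, z is the direction in which the jaws open and shut, and the axes are right-handed (so a half turn about y gives the same grasp; the last joint's range is limited). The gripper opens to 85 mm and grips with 20 to 120 N. Pads are 22 mm wide; open, the fingers measure 114 mm over their backs; the gripper's body (76 mm by 85 mm) begins 54 mm behind the grasp point. The pads swing forward as they close: fully open they stand 13 mm farther back than shut.
Start: joints at [1.145, 0.359, 1.51, -0, 1.272, -0.115], TCP at [0.183, 0.571, 0.231] pointing down, gripper open.
Joint ranges: [-2.97, 2.97], [-1.01, 2.36], [0.21, 2.38], [-0.96, 4.11], [0.2, 2.71], [-2.98, 2.98]. Speed limits (rad/s): [2.39, 2.39, 3.14, 3.14, 3.14, 3.14].

### API

Orientations are given as a rotation vector (axis times angle).
In Python, from workcell import * gives the robot as it stands.
- The arm moves only by the tool move_arm, never from a script. Its argument "deltas" is text: rows parted by semicolons, each of 7 numbers parted by spaces: the shift along the tool's x, y, z in m, then the turn, a rotation vector about the tool's x, y, z in degrees, then the finger opening in m, from 0 to 0.0854. In form: tx ty tz ax ay az gripper; .... A call has 1 to 20 rows; each row shifts and turns the commanded pose from where the row before left it, along the tool's axes as they then stand; what a row does not reach is not made up. A row lasts 1/10 s, in which the tool goes at most 50 mm and 8.59 degrees, less where a joint would pass 70% of its speed; a pose out of reach is approached as far as the arm can. A call with a gripper value outside its range is refused whole. The fingers move at their own pace and stop on an object; "force" is the grip in N (left out, the last holds). Time passes only in rows, so rows that do not move let the fingers close. It gives the time, the measured TCP pose, the force and the opening at its end, in the units of the state.
- sense(): the state, without advancing time (a new reading comes with each control period).
- read_camera(name): name is "scene" or "top" or "wrist"; returns the picture (420x560x3 uint8, red, green, blue); there is no depth.
- camera_model(name): a dict with "intrinsics" (3x3 intrinsics, pixels), "camera_from_world" (4x4, takes a point from world to camera coordinates). Camera axes: x right, y down, z forward; pixel columns grow to the right and rows downward; lengths in m; the calibration is good to about 2 mm. A picture is of the moment at which its call begins: read the wrist's pose just before it. camera_model takes no time and is no camera call; for the wrist camera it gives the pose at the moment of the call.
- finish_job(): hands the job in, once; it reports no verdict.
The state is a dict: "time": time; "joints": joint angles; "qd": joint speeds; "joint_torque": joint torques, N m; "tcp_pos": TCP position; "orientation": TCP orientation; "contact_force": force on the tool from outside, world axes, zero at the start; "ft_torque": the same for the moment, N m; "finger_gap": finger opening in m.
Only numpy, scipy, OpenCV 4.12 (cv2) and the standard library are available. Lean on these libraries where they do the work, as an engineer would, in place of code of your own. Each camera call takes 0.05 s, during which the arm holds its last target.

### The job

Put the die with the orange collar into the round hole of the yellow button-making jig, upright; set it in rather than dropping it, and push it down past the stiff lift-out plunger until you feel that it sits fully home on the bottom. Only then swing the jig's hinged clamp (red bar) all the way down over it, let go, and leave the other dies and the sewing things as they are.

Things in the scene. Friction and masses are not known exactly. Their poses are not given: they have to be found in the camera images.
- die_orange_center (a point): Centre of the die to load: on its axis, 38 mm above its underside. Loose turned metal piece, 76 mm tall, z along its axis, 0.15 to 0.31 kg, yaw of no matter. It starts upright on the table among two dies of the same shape with a green and a black collar; which stands where varies.
- die_orange: The same die; origin at the centre of its underside, z up. Base 50 mm in diameter and 34 mm high with a 3 mm chamfer at the foot, the base's upper 12 mm an ORANGE collar; above it a plain steel stud to grip, 22 mm in diameter and 42 mm high (34 to 76 mm above the underside).
- jig: Yellow block fixed to the table; origin on the table under the hole. x is parallel to the clamp's hinge axis, y points from the hole to the hinge, z up. 140 mm along x, 220 mm along y (-90 to +130), deck 40 mm above the table. Hole 52 mm in diameter, 22 mm deep, 3 mm chamfer at the mouth. A die fully home shows its orange collar 12 mm above the deck.
- seat (a point): Centre of the hole's bottom, 18 mm above the table; jig's axes. A die fully home has its underside here, against a hard stop. A 32 mm brass plunger stands up 7 to 14 mm from the bottom, a hidden amount; it has no spring, carries the die's weight, gives way at about 8 N (weight included) and stays where pushed: a die merely placed stays that much too high.
- clamp (a joint): Clamp angle: 0 closed, level over the deck (its stop); grows as it opens; 1.57 upright; at most 2.1, leaning away from the hole. Starts at 1.6 to 1.95. Stiff hinge (0.16 N m friction, no spring): stays at any angle, takes 1 to 3 N at the bar. Raised, it is 65 mm or more from the hole's axis: fingers placed either side of the die along the jig's x have room.
- clamp_hinge (a point): Middle of the clamp's hinge axis, on the jig 85 mm from the hole's axis along the jig's +y, 58 mm above the table; the axis runs along the jig's x. The hinge ears reach 74 mm above the table. The clamp is two steel strips 10 mm wide and 9 mm thick, 34 mm apart (room for the stud); closed they lie 1.5 mm above the collar of a die that is home.
- clamp_bar (a point): Centre of the red cross-bar at the clamp's free end, 18 mm thick, 80 mm long, parallel to the hinge axis, 140 mm from it. At clamp angle a it is 140 cos(a) mm from the hinge towards the hole (jig's -y) and 140 sin(a) mm above the hinge. Closed: 58 mm above the table. It can be pushed over from behind, then down from above.
- die_green: Bystander die, same shape, green collar; origin at the centre of its underside, z up.
- die_black: Bystander die, same shape, black collar; origin at the centre of its underside, z up.
- spool_yellow: Bystander: upright thread spool, 36 mm diameter, 50 mm tall; origin at its underside.
- spool_red: Bystander: upright thread spool, 36 mm diameter, 50 mm tall; origin at its underside.
- button_jar: Bystander: closed glass jar, 64 mm diameter, 85 mm tall; origin at its underside.
- mug: Bystander: white mug, 80 mm diameter, 90 mm tall, standing near the sewing machine; origin at its underside.
- scissors: Bystander: scissors with orange handles lying flat, about 200 mm long, 10 mm high; origin at the pivot.
Not all that is in view belongs to the job. What is shaped like the die_orange but purple is not meant.

How it is judged:
On the way, in this order (a step that is already met when the one before it is completed fails the run):
1. the orange die sits fully home in the hole while the clamp is still up (z of die_orange_center in the frame of seat below 0.0405 m and horizontal distance between die_orange_center and seat below 0.004 m and angle between die_orange_center's own z axis and vertical below 0.08 rad and value of joint clamp above 1 rad), for 0.2 s.
2. the clamp is closed over the die (z of die_orange_center in the frame of seat below 0.0405 m and horizontal distance between die_orange_center and seat below 0.004 m and angle between die_orange_center's own z axis and vertical below 0.08 rad and value of joint clamp below 0.06 rad), for 0.2 s.
At the end, for the whole second after the job is handed in: The orange die is upright in the hole with its underside within 2.5 mm of the bottom and its axis within 4 mm of the hole's, at rest, and the clamp is closed to within 0.06 rad, everything released (all of step 2 and linear speed of die_orange below 0.02 m/s); the robot touches nothing.
It fails at once if the clamp is brought down (below 1.0 rad) while the orange die is not fully home (value of joint clamp below 1 rad and not (z of die_orange_center in the frame of seat below 0.0405 m and horizontal distance between die_orange_center and seat below 0.004 m and angle between die_orange_center's own z axis and vertical below 0.08 rad)).
It fails at once if the orange die is dropped or slammed into the hole (faster than 0.4 m/s at its mouth) (horizontal distance between die_orange_center and seat below 0.03 m and z of die_orange_center in the frame of seat below 0.07 m and linear speed of die_orange above 0.4 m/s).
It fails at once if another die or a sewing thing is moved by more than 30 mm or tipped over (distance of any of die_green, die_black, spool_yellow, spool_red, button_jar, mug, scissors from where it was at the start of the episode above 0.03 m or angle between any of die_green, die_black, spool_yellow, spool_red, button_jar, mug's own z axis and vertical above 0.5 rad).
It also fails if it takes over 67 s, if anything falls off the work surface, if the arm or the gripper's body presses on something with over 40 N, if the wrist force passes 120 N, or if a joint passes its speed limit or range.

## Working session

There is one attempt and no reset: what is moved stays moved. The work goes in short steps, Python scripts to look and compute and a tool call to move; the robot and the scene stay as the last step left them, time stands still between calls to the robot, and variables do not carry over. Pictures are saved under pics/ and viewed, and the job is handed in when it is done.

Besides the shell and the picture viewer there is one more tool, called after ">>>" as name(argument=value, ...), one argument or row to a line, values as JSON. move_arm: Moves the arm, as the interface text tells. Its arguments: {"type":"object","properties":{"deltas":{"type":"string"},"force":{"type":"number"}},"required":["deltas"]}

```bash
mkdir -p pics; ls; python3 - <<'E'
from workcell import *
import cv2
s=sense();print(s)
for n in("scene","top","wrist"):
    m=camera_model(n);print(n,m)
    cv2.imwrite(f"pics/{n}0.png",read_camera(n)[:,:,::-1])
E
```

```text
pics
{'time': 0.0, 'joints': array([ 1.14494470e+00,  3.59525439e-01,  1.51142450e+00, -1.79992879e-05,
        1.27248224e+00, -1.15094976e-01]), 'qd': array([-1.78808183e-03, -8.43469900e-05,  5.60747075e-04,  2.65795314e-04,
       -2.08723966e-04, -7.18914249e-04]), 'joint_torque': array([ 1.44831876e-03, -5.27622521e+01, -2.78609508e+01, -1.45295394e-04,
        1.29772318e-02,  1.28953837e-05]), 'tcp_pos': array([0.18319985, 0.57064477, 0.23044442]), 'orientation': array([-1.55878244,  0.24431979, -0.24357114]), 'contact_force': array([0.51086164, 0.30254913, 0.19013238]), 'ft_torque': array([0.02989702, 0.00070206, 0.00957321]), 'finger_gap': 0.08528344121183093}
scene {'intrinsics': array([[470.36933036,   0.        , 275.70763366],
       [  0.        , 470.36933036, 210.03892296],
       [  0.        ,   0.        ,   1.        ]]), 'camera_from_world': array([[ 0.18771435,  0.98215947, -0.0112294 , -0.0464624 ],
       [ 0.61792031, -0.12697086, -0.77592068, -0.29018184],
       [-0.76350365,  0.13871257, -0.63073053,  1.4356018 ],
       [ 0.        ,  0.        ,  0.    
[... 301 characters left out ...]
.01826282, -0.14240935,  0.56328286],
       [ 0.14275753, -0.01943221, -0.98956691,  0.97200184],
       [ 0.        ,  0.        ,  0.        ,  1.        ]])}
wrist {'intrinsics': array([[327.26956245,   0.        , 272.88192163],
       [  0.        , 327.26956245, 213.4569983 ],
       [  0.        ,   0.        ,   1.        ]]), 'camera_from_world': array([[ 3.05777709e-01,  9.52102446e-01, -9.61832070e-04,
        -5.98713495e-01],
       [ 9.14720122e-01, -2.93491386e-01,  2.77758716e-01,
        -3.57927182e-02],
       [ 2.64172463e-01, -8.58122310e-02, -9.60650389e-01,
         3.79490650e-01],
       [ 0.00000000e+00,  0.00000000e+00,  0.00000000e+00,
         1.00000000e+00]])}
```

View pics/scene0.png

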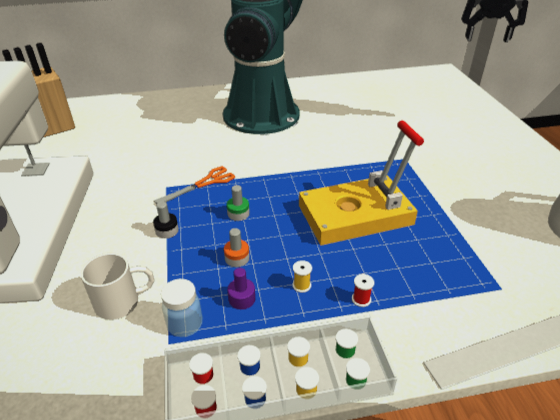

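View pics/top0.png

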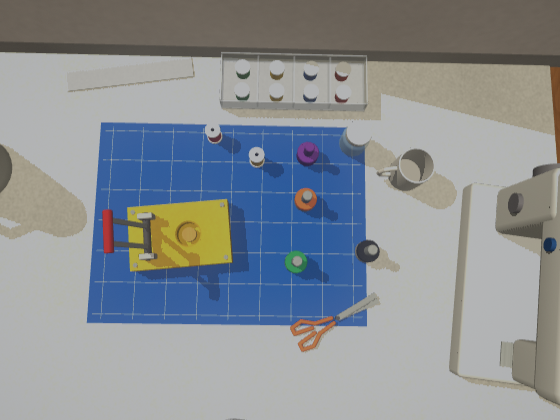

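View pics/wrist0.png

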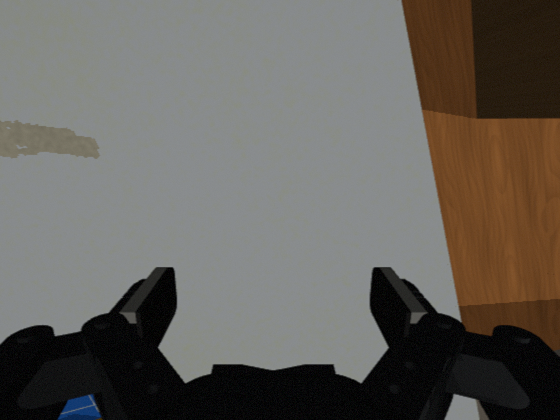

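```bash
cat > h.py <<'E'
import numpy as np, cv2
from workcell import *
def proj(n,P,m=None):
    m=m or camera_model(n); P=np.atleast_2d(P); c=m["camera_from_world"]@np.c_[P,np.ones(len(P))].T
    p=m["intrinsics"]@c[:3]; return (p[:2]/p[2]).T
def back(n,uv,z,m=None):
    m=m or camera_model(n); R=m["camera_from_world"][:3,:3];t=m["camera_from_world"][:3,3]
    o=-R.T@t; d=R.T@np.linalg.inv(m["intrinsics"])@np.array([uv[0],uv[1],1.]); return o+d*(z-o[2])/d[2]
E
python3 - <<'E'
from h import *
t=cv2.imread("pics/top0.png");s=cv2.imread("pics/scene0.png")
a=cv2.resize(t[190:290,90:250],None,fx=5,fy=5,interpolation=cv2.INTER_CUBIC)
cv2.imwrite("pics/a.png",a)
b=cv2.resize(s[110:250,280:430],None,fx=4,fy=4,interpolation=cv2.INTER_CUBIC);cv2.imwrite("pics/b.png",b)
c=np.hstack([cv2.resize(t[170:270,255:385],None,fx=3,fy=3,interpolation=cv2.INTER_CUBIC),cv2.resize(s[220:270,200:270],None,fx=5,fy=6)]);cv2.imwrite("pics/c.png",c)
E
```

```text
(no output)
```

View pics/a.png

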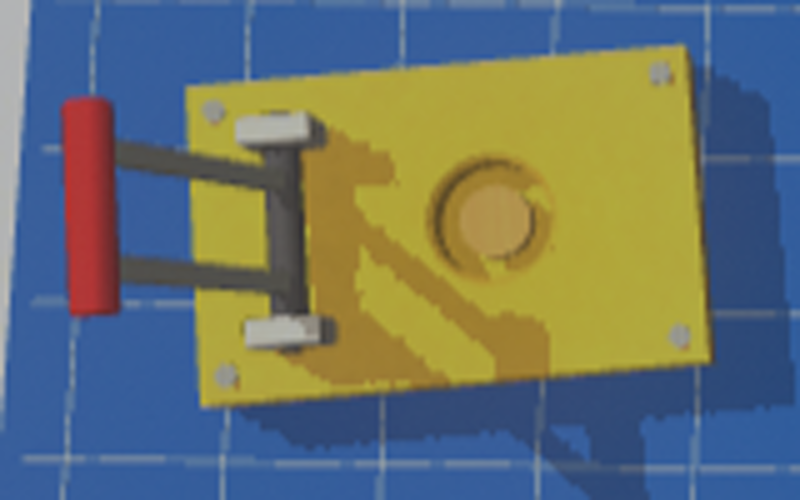

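View pics/b.png

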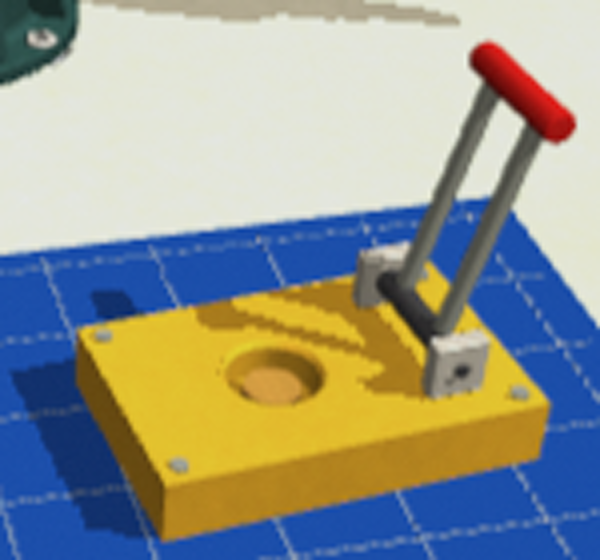

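View pics/c.png

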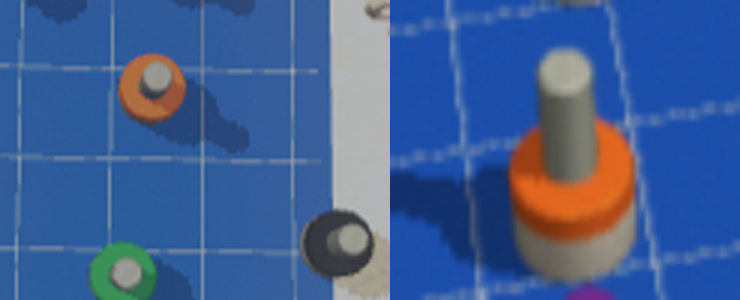

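```bash
python3 - <<'E'
from h import *
z=lambda p:(np.array(p)+.5)/5-.5+[90,190]
C=[back("top",z(p),.04)[:2] for p in [(186,88),(687,46),(711,362),(201,407)]]
C=np.array(C);print(C)
print([np.linalg.norm(C[i]-C[(i+1)%4]) for i in range(4)])
print("hole",back("top",z((490,218)),.04))
c=C.mean(0); yd=(C[0]+C[3]-C[1]-C[2]);yd/=np.linalg.norm(yd);print("yaw dir y",yd,np.degrees(np.arctan2(-yd[0],yd[1])),"hole by corners",c-0.02*yd)
xd=C[0]-C[3];print(xd/np.linalg.norm(xd)); xd=C[1]-C[2];print(xd/np.linalg.norm(xd))
# scene
zs=lambda p:(np.array(p)+.5)/4-.5+[280,110]
print("scene hole",back("scene",zs((275,373)),.04))
S=np.array([back("scene",zs(p),.04)[:2] for p in [(78,330),(163,487),(549,402),(428,265)]]);print("scene corners",S)
for n in("top","scene"):
    im=cv2.imread(f"pics/{n}0.png");hsv=cv2.cvtColor(im,cv2.COLOR_BGR2HSV)
    # orange collar
    r=(slice(180,215),slice(285,325)) if n=="top" else (slice(222,270),slice(215,260))
    mk=np.zeros(im.shape[:2],np.uint8);h=hsv[r]
    mk[r]=((h[...,0]>3)&(h[...,0]<20)&(h[...,1]>140)&(h[...,2]>60))*255
    pts=cv2.findNonZero(mk);hull=cv2.convexHull(pts);print(n,cv2.boundingRect(pts))
    # model silhouette of collar: fit centre xy by minimising hull IoU
    from scipy.optimize import minimize
    m=camera_model(n)
    a=np.linspace(0,2*np.pi,60)
    K=8
    def ren(xy):
        P=np.concatenate([np.c_[xy[0]+.025*np.cos(a),xy[1]+.025*np.sin(a),0*a+zz] for zz in(.022,.034)])
        q=cv2.convexHull(((proj(n,P,m)-np.array([r[1].start,r[0].start])+.5)*K).astype(np.float32)).astype(np.int32)
        o=np.zeros(((r[0].stop-r[0].start)*K,(r[1].stop-r[1].start)*K),np.uint8);cv2.fillConvexPoly(o,q,255);return o
    hm=np.zeros_like(mk);cv2.fillConvexPoly(hm,hull,255)
    T=cv2.resize(hm[r],None,fx=K,fy=K,interpolation=cv2.INTER_NEAREST)
    f=lambda xy:np.count_nonzero(ren(xy)!=T)/K/K
    x0=back(n,np.mean(hull[:,0],0),.03)[:2]
    R=minimize(f,x0,method="Nelder-Mead",options=dict(initial_simplex=[x0,x0+[.004,0],x0+[0,.004]]))
    print(n,R.x,R.fun)
print("studtop",back("top",[(157.5)/3-.5+255,77.5/3-.5+170],.076),back("scene",[235.2-.4,231.6],.076))
E
```

```text
[[0.57137634 0.24476357]
 [0.59431608 0.02553255]
 [0.45525008 0.01090438]
 [0.43241625 0.22983163]]
[np.float64(0.22042792972946765), np.float64(0.13983324005087025), np.float64(0.22011479660226774), np.float64(0.13976004452014953)]
hole [0.51635023 0.10919842 0.04      ]
yaw dir y [-0.10390267  0.99458747] 5.963948191775256 hole by corners [0.51541774 0.10786628]
[0.99427624 0.10683986]
[0.99451316 0.10461154]
scene hole [0.51724955 0.11105454 0.04      ]
scene corners [[0.45723842 0.01426985]
 [0.59572947 0.02665057]
 [0.57087132 0.24690478]
 [0.436867   0.2304809 ]]
top (295, 189, 22, 21)
top [ 0.60001054 -0.14902885] 43.703125
scene (224, 240, 25, 20)
scene [ 0.60094972 -0.14778407] 45.15625
studtop [ 0.5988949  -0.14870651  0.076     ] [ 0.60210619 -0.14726241  0.076     ]
```

```bash
python3 - <<'E'
from h import *
from scipy.spatial.transform import Rotation as R
s=sense();A=R.from_rotvec(s["orientation"]).as_matrix();print(A.round(3))
m=camera_model("wrist")["camera_from_world"];o=-m[:3,:3].T@m[:3,3];print("cam in tool",A.T@(o-s["tcp_pos"]))
hole=np.array([.516,.109]);yd=np.array([-.1045,.9945]);xd=np.array([.9945,.1045])
z=(np.array([90,207])+.5)/5-.5+[90,190]
for a in np.arange(1.55,2.0,.05):
    P=np.r_[hole+yd*(.085-.14*np.cos(a)),.058+.14*np.sin(a)]
    print(a.round(2),P.round(3),proj("top",P),proj("scene",P))
print(z,np.array([522,90])/4+[280,110])
for n,p in dict(purple=(308,150),green=(297,261),black=(372,249)).items(): print(n,back("top",p,.076))
# target orientations: tool y down, tool z = +-jig x
for sg in(1,-1):
    zt=np.r_[xd,0]*sg;yt=np.array([0,0,-1.]);xt=np.cross(yt,zt);T=np.c_[xt,yt,zt]
    d=R.from_matrix(A.T@T).as_rotvec(degrees=True);print(sg,xt,d)
E
```

```text
[[ 0.952 -0.001  0.306]
 [-0.306 -0.001  0.952]
 [-0.    -1.    -0.001]]
cam in tool [-0.07101748 -0.14336619 -0.00055912]
1.55 [0.507 0.191 0.198] [[128.606996   228.81089448]] [[391.49755471 133.54766788]]
1.6 [0.507 0.198 0.198] [[124.78229665 229.14146261]] [[394.62237953 133.02252124]]
1.65 [0.506 0.205 0.198] [[121.02045015 229.49195648]] [[397.70623628 132.65175007]]
1.7 [0.505 0.211 0.197] [[117.33544663 229.86106022]] [[400.73957216 132.43567691]]
1.75 [0.505 0.218 0.196] [[113.74086872 230.24736841]] [[403.71313208 132.37402658]]
1.8 [0.504 0.225 0.194] [[110.24979685 230.64939652]] [[406.61800044 132.46593892]]
1.85 [0.503 0.232 0.193] [[106.8747205  231.06559208]] [[409.44563908 132.70998541]]
1.9 [0.502 0.239 0.19 ] [[103.6274568  231.49434638]] [[412.18792146 133.10418945]]
1.95 [0.502 0.245 0.188] [[100.51907732 231.93400661]] [[414.83716269 133.64604982]]
[107.6 231. ] [410.5 132.5]
purple [ 0.69922319 -0.1503344   0.076     ]
green [ 0.45828182 -0.12843015  0.076     ]
black [ 0.48613221 -0.28716649  0.076     ]
1 [ 0.1045 -0.9945  0.    ] [7.65753099e-02 6.61943820e+01 3.87934319e-02]
-1 [-0.1045  0.9945  0.    ] [ 4.34740113e-02 -1.13805584e+02 -8.58144207e-02]
```

>>> move_arm(
  deltas="0 -0.02 0 0 0 0 0.06; 0 -0.02 0 0 0 0 0.06; 0 -0.02 0 0 0 0 0.06",
  force=60,
)

```text
time: 0.45
tcp_pos: [0.1833, 0.5708, 0.2914]
orientation: [-1.558, 0.244, -0.244]
contact_force: [0.6, 0.8, -0.7]
finger_gap: 0.0607
```

>>> move_arm(
  deltas="0.031 0 -0.028 0 0 0 0.06; 0.031 0 -0.028 0 0 0 0.06; 0.031 0 -0.028 0 0 0 0.06; 0.031 0 -0.028 0 0 0 0.06; 0.031 0 -0.028 0 0 0 0.06; 0.031 0 -0.028 0 0 0 0.06; 0.031 0 -0.028 0 0 0 0.06; 0.031 0 -0.028 0 0 0 0.06; 0.031 0 -0.028 0 0 0 0.06; 0.031 0 -0.028 0 0 0 0.06; 0.031 0 -0.028 0 0 0 0.06; 0.031 0 -0.028 0 0 0 0.06; 0.031 0 -0.028 0 0 0 0.06; 0.031 0 -0.028 0 0 0 0.06; 0.031 0 -0.028 0 0 0 0.06; 0.031 0 -0.028 0 0 0 0.06; 0.031 0 -0.028 0 0 0 0.06; 0.031 0 -0.028 0 0 0 0.06; 0.031 0 -0.028 0 0 0 0.06; 0.030 0 -0.027 0 0 0 0.06",
)

```text
time: 2.45
tcp_pos: [0.6023, -0.152, 0.2909]
orientation: [-1.557, 0.245, -0.244]
contact_force: [-0.4, 0.4, 0.6]
finger_gap: 0.0603
```

>>> move_arm(
  deltas="0 0 0 0 8.25 0 0.06; 0 0 0 0 8.25 0 0.06; 0 0 0 0 8.25 0 0.06; 0 0 0 0 8.25 0 0.06; 0 0 0 0 8.25 0 0.06; 0 0 0 0 8.25 0 0.06; 0 0 0 0 8.25 0 0.06; 0 0 0 0 8.25 0 0.06; 0 0 0 0 0 0 0.06",
)

```text
time: 3.35
tcp_pos: [0.6016, -0.1502, 0.291]
orientation: [-1.258, 1.131, -1.13]
contact_force: [0.6, 0.6, -0.9]
finger_gap: 0.0602
```

```bash
cat >> h.py <<'E'
from scipy.spatial.transform import Rotation as Rot
def todo(target, sg=1, yaw=5.98):
    s=sense();A=Rot.from_rotvec(s["orientation"]).as_matrix()
    a=np.radians(yaw);zt=np.array([np.cos(a),np.sin(a),0]);yt=np.array([0,0,-1.]);T=np.c_[np.cross(yt,zt),yt,zt]
    print("tool shift",(A.T@(np.array(target)-s["tcp_pos"])).round(4),"turn deg",Rot.from_matrix(A.T@T).as_rotvec(degrees=True).round(2),"tcp",s["tcp_pos"].round(4),"F",s["contact_force"].round(2),"gap",round(s["finger_gap"],4))
E
python3 - <<'E'
from h import *
todo([.6005,-.148,.04])
m=camera_model("wrist");cv2.imwrite("pics/w1.png",read_camera("wrist")[:,:,::-1])
np.save("w1.npy",m,allow_pickle=True)
print(proj("wrist",[[.6005,-.148,.076],[.6005,-.148,.034]],m))
E
```

```text
tool shift [-0.0023  0.251  -0.0007] turn deg [ 0.04  0.14 -0.01] tcp [ 0.6016 -0.1502  0.291 ] F [ 0.57  0.57 -0.85] gap 0.0602
[[272.61819146 182.83217147]
 [272.63152729 176.47482211]]
```

View pics/w1.png

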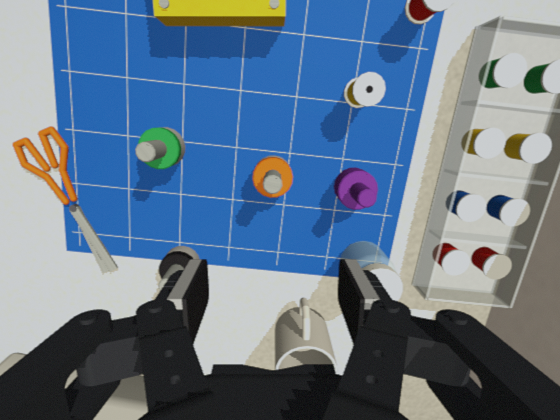

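>>> move_arm(
  deltas="-0.0023 0.02 -0.0007 0 0.14 0 0.06; 0 0.03 0 0 0 0 0.06; 0 0.03 0 0 0 0 0.06; 0 0.03 0 0 0 0 0.06; 0 0.03 0 0 0 0 0.06; 0 0.02 0 0 0 0 0.06; 0 0 0 0 0 0 0.06; 0 0 0 0 0 0 0.06",
)

```text
time: 4.2
tcp_pos: [0.601, -0.1481, 0.1315]
orientation: [-1.259, 1.13, -1.129]
contact_force: [-0.1, 0.1, 0.6]
finger_gap: 0.0599
```

```bash
python3 - <<'E'
from h import *
todo([.6005,-.148,.041])
m=camera_model("wrist");cv2.imwrite("pics/w2.png",read_camera("wrist")[:,:,::-1])
print(proj("wrist",[[.6005,-.148,.076],[.6005,-.148,.034]],m))
E
```

```text
tool shift [-0.0001  0.0905 -0.0004] turn deg [ 0.03  0.19 -0.01] tcp [ 0.601  -0.1481  0.1315] F [-0.09  0.13  0.58] gap 0.0599
[[273.17158673 232.41293203]
 [273.09038226 214.19873712]]
```

View pics/w2.png

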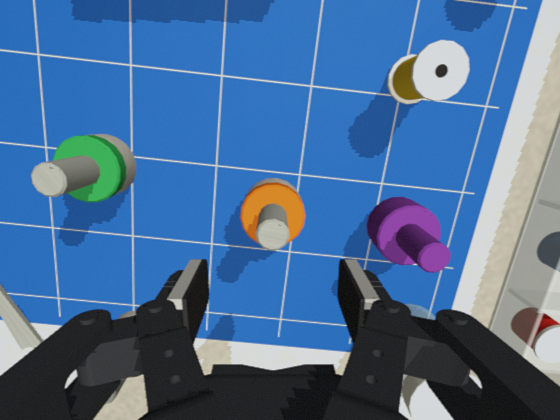

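>>> move_arm(
  deltas="0 0.03 -0.0004 0 0 0 0.06; 0 0.03 0 0 0 0 0.06; 0 0.02 0 0 0 0 0.06; 0 0.01 0 0 0 0 0.06; 0 0 0 0 0 0 0.06; 0 0 0 0 0 0 0.015; 0 0 0 0 0 0 0.015; 0 0 0 0 0 0 0.015; 0 0 0 0 0 0 0.015; 0 0 0 0 0 0 0.015; 0 0 0 0 0 0 0.015",
  force=80,
)

```text
time: 5.35
tcp_pos: [0.6016, -0.1485, 0.0428]
orientation: [-1.256, 1.129, -1.133]
contact_force: [-0.5, 1.6, 7.7]
finger_gap: 0.0202
```

```bash
python3 - <<'E'
from h import *
todo([.6005,-.148,.041])
m=camera_model("wrist");cv2.imwrite("pics/w3.png",read_camera("wrist")[:,:,::-1])
print(proj("wrist",[[.6005,-.148,.076],[.6005,-.148,.034]],m))
E
```

```text
tool shift [-0.0007  0.0018 -0.0011] turn deg [-0.13  0.08  0.07] tcp [ 0.6016 -0.1485  0.0428] F [-0.5   1.59  7.74] gap 0.0202
[[272.15706265 308.3102068 ]
 [272.04389447 262.09335861]]
```

View pics/w3.png

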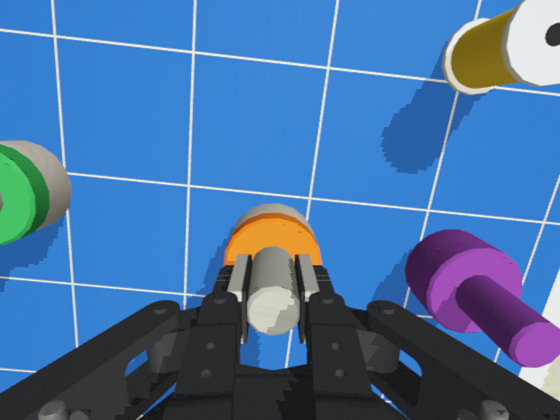

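>>> move_arm(
  deltas="0 -0.01 0 0 0 0 0.015; 0 -0.02 0 0 0 0 0.015; 0 -0.03 0 0 0 0 0.015; 0 -0.03 0 0 0 0 0.015; 0 -0.02 0 0 0 0 0.015; 0 0 0 0 0 0 0.015; -0.02 0 -0.004 0 0 0 0.015; -0.03 0 -0.006 0 0 0 0.015; -0.03 0 -0.007 0 0 0 0.015; -0.03 0 -0.007 0 0 0 0.015; -0.03 0 -0.007 0 0 0 0.015; -0.03 0 -0.007 0 0 0 0.015; -0.03 0 -0.006 0 0 0 0.015; -0.03 0 -0.006 0 0 0 0.015; -0.02 0 -0.005 0 0 0 0.015; -0.014 0 -0.003 0 0 0 0.015; 0 0 0 0 0 0 0.015; 0 0 0 0 0 0 0.015; 0 0 0 0 0 0 0.015",
)

```text
time: 7.3
tcp_pos: [0.5152, 0.1076, 0.1511]
orientation: [-1.258, 1.131, -1.132]
contact_force: [-0.2, 0.2, -1.2]
finger_gap: 0.02
```

```bash
python3 - <<'E'
from h import *
todo([.516,.109,.145])
for n in("wrist","top","scene"):
  m=camera_model(n);im=read_camera(n)[:,:,::-1];cv2.imwrite(f"pics/{n}4.png",im)
  if n=="wrist":print(proj("wrist",[[.516,.109,.04]],m)); np.savez("w4.npz",**m)
a=cv2.imread("pics/top4.png")[170:300,80:260];b=cv2.imread("pics/scene4.png")[70:250,270:430]
cv2.imwrite("pics/c4.png",np.hstack([cv2.resize(a,(400,289)),cv2.resize(b,(257,289))]))
E
```

```text
tool shift [-0.0013  0.0061  0.0009] turn deg [0.01 0.04 0.02] tcp [0.5152 0.1076 0.1511] F [-0.17  0.23 -1.17] gap 0.02
[[274.7728756  208.07909026]]
```

View pics/wrist4.png

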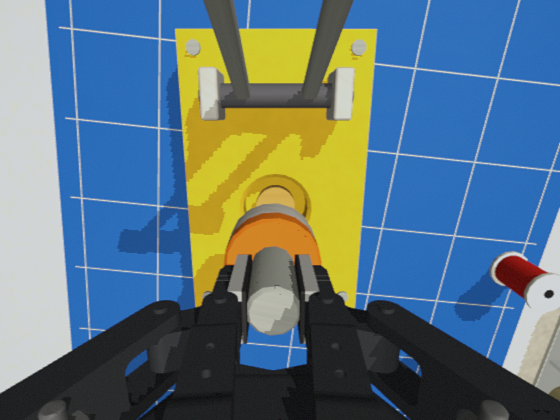

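View pics/c4.png

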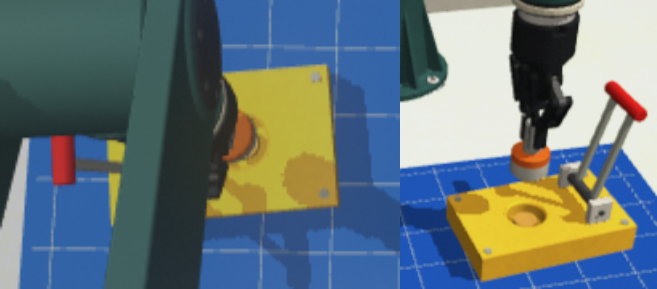

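```bash
cat > ov.py <<'E'
from h import *
def ov(img,m,hole,die,zb,out,yaw=5.98,tcp=None,crop=(140,340,170,380),f=3):
    im=cv2.imread(img);r0,r1,c0,c1=crop
    z=cv2.resize(im[r0:r1,c0:c1],None,fx=f,fy=f,interpolation=cv2.INTER_CUBIC)
    a=np.linspace(0,2*np.pi,90)
    def C(c,r,zz,col):
        P=np.c_[c[0]+r*np.cos(a),c[1]+r*np.sin(a),0*a+zz]
        q=((proj("x",P,m)-[c0,r0]+.5)*f-.5).round().astype(np.int32);cv2.polylines(z,[q],True,col,1)
    C(hole,.029,.04,(0,0,255));C(hole,.026,.037,(255,0,255))
    if die is not None:
        C(die,.025,zb+.034,(255,0,0));C(die,.025,zb+.022,(255,0,0));C(die,.011,zb+.076,(0,255,0));C(die,.025,zb+.003,(255,255,0))
    t=np.radians(yaw);xd=np.array([np.cos(t),np.sin(t)]);yd=np.array([-xd[1],xd[0]])
    P=[np.r_[np.array(hole)+u*xd+v*yd,.04] for u,v in((-.07,-.09),(.07,-.09),(.07,.13),(-.07,.13))]
    q=((proj("x",P,m)-[c0,r0]+.5)*f-.5).round().astype(np.int32);cv2.polylines(z,[q],True,(0,0,255),1)
    cv2.imwrite(out,z)
E
python3 - <<'E'
from ov import *
m=dict(np.load("w4.npz"))
ov("pics/wrist4.png",m,[.516,.109],[.5152,.1076],.1511-.0428,"pics/o4.png")
ov("pics/wrist4.png",m,[.516,.109],None,0,"pics/o4b.png",crop=(10,310,160,400),f=2)
E
```

```text
(no output)
```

View pics/o4.png

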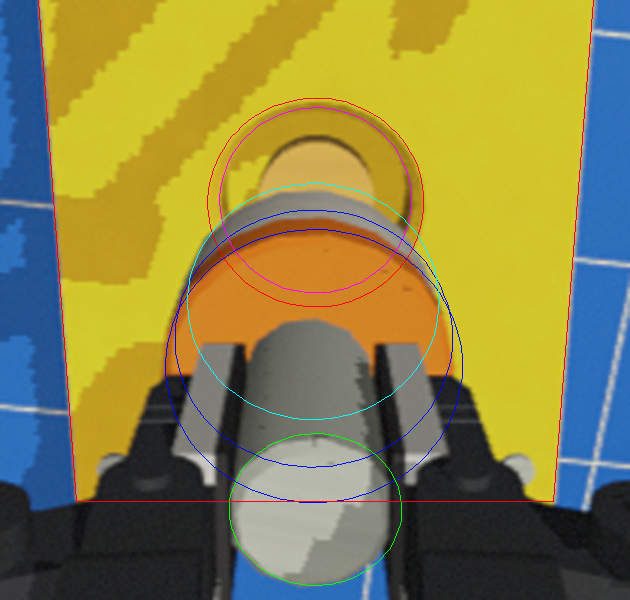

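View pics/o4b.png

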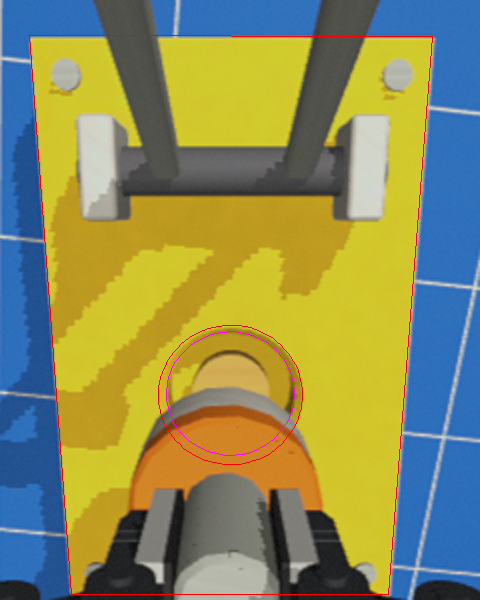

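```bash
python3 - <<'E'
from ov import *
m=dict(np.load("w4.npz"))
s=sense();A=Rot.from_rotvec(s["orientation"]).as_matrix()
im=cv2.imread("pics/wrist4.png");hsv=cv2.cvtColor(im,cv2.COLOR_BGR2HSV)
d=cv2.absdiff(cv2.imread("pics/w3.png")[200:330,225:325],im[200:330,225:325]).max(2);print((d>40).mean())
xd=np.array([.9945,.1042]);yd=np.array([-.1042,.9945]);tcp=s["tcp_pos"][:2]
for k,(u,v,w) in enumerate([(-.0008,-.0012,0),(-.0008,0,.003),(-.0008,-.0007,.002)]):
    ov("pics/wrist4.png",m,[.516,.109],tcp+u*xd+v*yd,.1511-.0428+w,f"pics/q{k}.png",crop=(195,345,210,340),f=3)
cv2.imwrite("pics/q.png",np.hstack([cv2.imread(f"pics/q{k}.png") for k in range(2)]))
E
```

```text
0.15507692307692308
```

View pics/q.png

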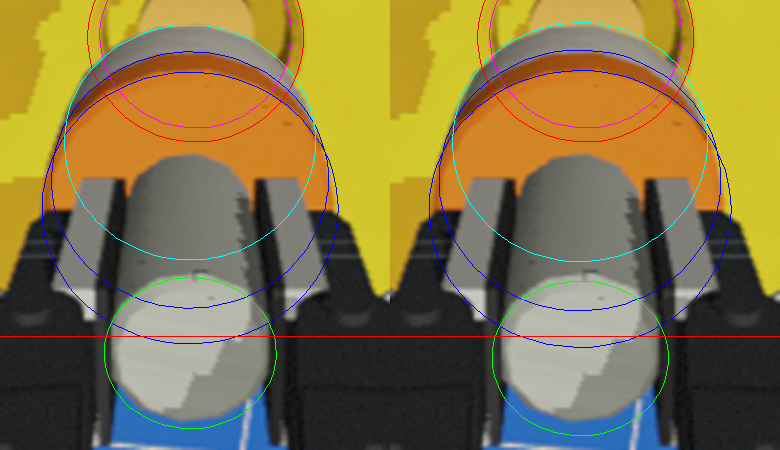

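>>> move_arm(
  deltas="-0.0018 0.01 0.0009 0 0 0 0.015; 0 0.02 0 0 0 0 0.015; 0 0.02 0 0 0 0 0.015; 0 0.01 0 0 0 0 0.015; 0 0 0 0 0 0 0.015; 0 0 0 0 0 0 0.015; 0 0 0 0 0 0 0.015",
)

```text
time: 8.15
tcp_pos: [0.5165, 0.1102, 0.092]
orientation: [-1.256, 1.13, -1.132]
contact_force: [0.1, -0.0, -1.2]
finger_gap: 0.02
```

```bash
python3 - <<'E'
from ov import *
todo([.5161,.1095,.0843])
for n in("wrist","scene"):
  m=camera_model(n);im=read_camera(n)[:,:,::-1];cv2.imwrite(f"pics/{n}5.png",im)
  s=sense();ov(f"pics/{n}5.png",m,[.516,.109],s["tcp_pos"][:2],s["tcp_pos"][2]-.0428,f"pics/{n}5o.png",crop=(140,340,170,380) if n=="wrist" else(90,240,280,430),f=3)
E
```

```text
tool shift [ 0.0006  0.0077 -0.0005] turn deg [-0.08  0.07  0.01] tcp [0.5165 0.1102 0.092 ] F [ 0.1  -0.01 -1.19] gap 0.02
```

View pics/wrist5o.png

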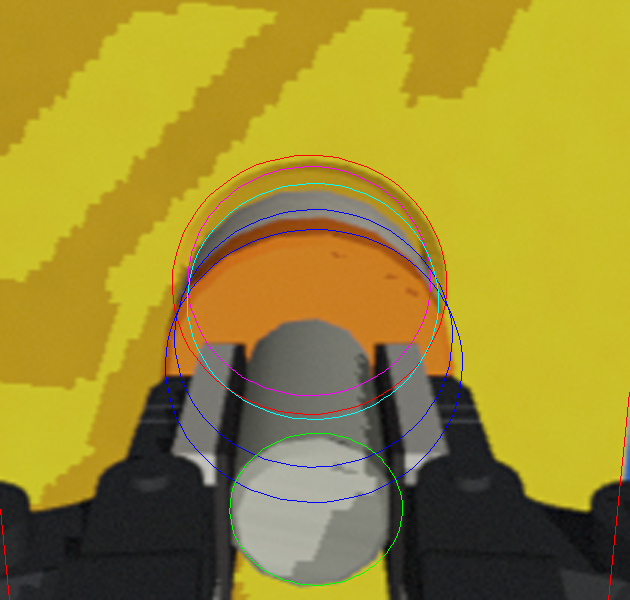

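View pics/scene5o.png

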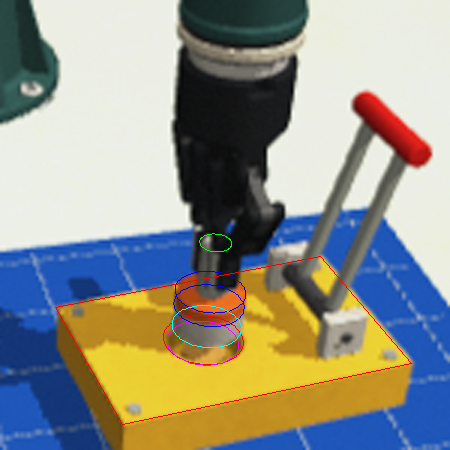

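```bash
python3 - <<'E'
from ov import *
m=camera_model("scene");s=sense()
ov("pics/scene5.png",m,[.516,.109],s["tcp_pos"][:2],s["tcp_pos"][2]-.0428,"pics/s5a.png",crop=(165,215,325,370),f=9)
im=cv2.imread("pics/scene5.png");b=cv2.resize(im[165:215,325:370],None,fx=9,fy=9,interpolation=cv2.INTER_CUBIC)
cv2.imwrite("pics/s5.png",np.hstack([cv2.imread("pics/s5a.png")[:,:390],b[:,:390]]))
E
```

```text
(no output)
```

View pics/s5.png

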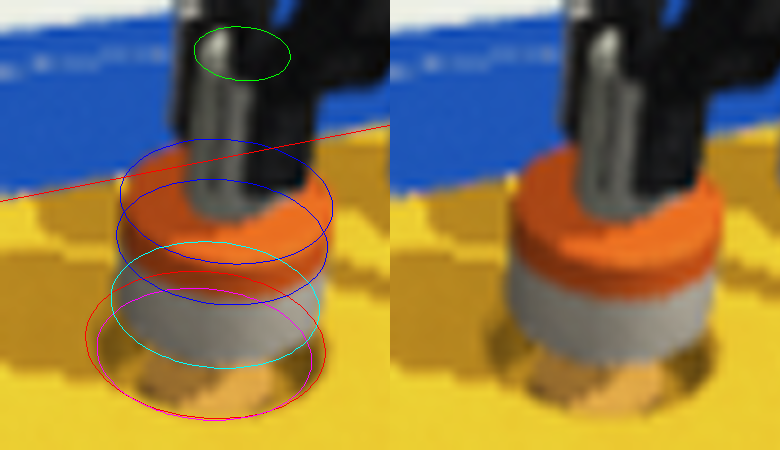

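>>> move_arm(
  deltas="0 0.004 -0.0003 0 0 0 0.015; 0 0.003 0 0 0 0 0.015; 0 0.003 0 0 0 0 0.015; 0 0.003 0 0 0 0 0.015; 0 0 0 0 0 0 0.015; 0 0 0 0 0 0 0.015",
)

```text
time: 8.85
tcp_pos: [0.5161, 0.1101, 0.0782]
orientation: [-1.257, 1.13, -1.132]
contact_force: [1.9, -1.5, -3.9]
finger_gap: 0.0197
```

>>> move_arm(
  deltas="0 0.002 0 0 0 0 0.015; 0 0.002 0 0 0 0 0.015; 0 0 0 0 0 0 0.015; 0 0 0 0 0 0 0.015",
)

```text
time: 9.25
tcp_pos: [0.5161, 0.1101, 0.0743]
orientation: [-1.257, 1.13, -1.132]
contact_force: [3.4, -0.6, -2.1]
finger_gap: 0.0198
```

```bash
python3 - <<'E'
from h import *
todo([.5161,.1095,.0608])
for n in("wrist",):
  im=read_camera(n)[:,:,::-1];cv2.imwrite(f"pics/{n}6.png",im)
todo([.5161,.1095,.0608])
im=cv2.imread("pics/wrist6.png");cv2.imwrite("pics/w6.png",cv2.resize(im[140:340,170:380],None,fx=3,fy=3))
E
```

```text
tool shift [ 0.0006  0.0135 -0.0001] turn deg [-0.06  0.07  0.01] tcp [0.5161 0.1101 0.0743] F [ 3.42 -0.59 -2.07] gap 0.0198
tool shift [ 0.0006  0.0136 -0.    ] turn deg [-0.06  0.07  0.01] tcp [0.5161 0.1101 0.0744] F [ 4.02 -0.96 -2.21] gap 0.0201
```

View pics/w6.png

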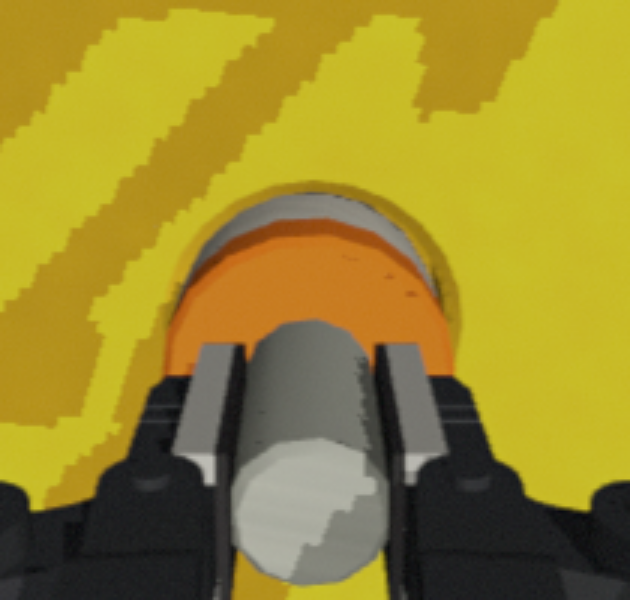

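>>> move_arm(
  deltas="0 0 0.0008 0 0 0 0.015; 0 0 0 0 0 0 0.015; 0 0 0 0 0 0 0.015; 0 0.002 0 0 0 0 0.015; 0 0 0 0 0 0 0.015; 0 0 0 0 0 0 0.015",
)

```text
time: 9.9
tcp_pos: [0.5163, 0.1102, 0.0724]
orientation: [-1.257, 1.131, -1.131]
contact_force: [2.3, -1.9, 2.2]
finger_gap: 0.0199
```

>>> move_arm(
  deltas="0.0004 0 0.0005 0 0 0 0.015; 0 0.001 0 0 0 0 0.015; 0 0.001 0 0 0 0 0.015; 0 0 0 0 0 0 0.015; 0 0 0 0 0 0 0.015",
)

```text
time: 10.4
tcp_pos: [0.5163, 0.11, 0.0705]
orientation: [-1.258, 1.132, -1.131]
contact_force: [0.5, -0.2, 5.0]
finger_gap: 0.0199
```

>>> move_arm(
  deltas="0 0.0015 0 0 0 0 0.015; 0 0.0015 0 0 0 0 0.015; 0 0.0015 0 0 0 0 0.015; 0 0 0 0 0 0 0.015; 0 0 0 0 0 0 0.015",
)

```text
time: 10.9
tcp_pos: [0.5163, 0.1101, 0.0659]
orientation: [-1.258, 1.132, -1.131]
contact_force: [-0.1, 0.4, 4.8]
finger_gap: 0.02
```

>>> move_arm(
  deltas="0 0.0015 0 0 0 0 0.015; 0 0.0015 0 0 0 0 0.015; 0 0.001 0 0 0 0 0.015; 0 0 0 0 0 0 0.015; 0 0 0 0 0 0 0.015",
)

```text
time: 11.4
tcp_pos: [0.5164, 0.11, 0.0619]
orientation: [-1.258, 1.132, -1.131]
contact_force: [1.0, -0.5, 5.0]
finger_gap: 0.0198
```

Plunger force is steady at about 5 N; the hard stop should be about 1 mm further on.

>>> move_arm(
  deltas="0 0.0007 0 0 0 0 0.015; 0 0 0 0 0 0 0.015; 0 0 0 0 0 0 0.015; 0 0.0007 0 0 0 0 0.015; 0 0 0 0 0 0 0.015; 0 0 0 0 0 0 0.015",
)

```text
time: 12.0
tcp_pos: [0.5164, 0.11, 0.0609]
orientation: [-1.257, 1.132, -1.131]
contact_force: [-0.2, -0.6, 9.4]
finger_gap: 0.0199
```

>>> move_arm(
  deltas="0 0.0008 0 0 0 0 0.015; 0 0 0 0 0 0 0.015; 0 0 0 0 0 0 0.015",
)

```text
time: 12.3
tcp_pos: [0.5164, 0.1101, 0.0608]
orientation: [-1.257, 1.131, -1.131]
contact_force: [-2.9, -1.0, 17.2]
finger_gap: 0.02
```

>>> move_arm(
  deltas="0 0.0008 0 0 0 0 0.015; 0 0 0 0 0 0 0.015; 0 0 0 0 0 0 0.015",
)

```text
time: 12.6
tcp_pos: [0.5164, 0.11, 0.0607]
orientation: [-1.257, 1.131, -1.131]
contact_force: [-5.9, -0.3, 24.8]
finger_gap: 0.0201
```

>>> move_arm(
  deltas="0 0 0 0 0 0 0.045; 0 0 0 0 0 0 0.045; 0 0 0 0 0 0 0.045; 0 0 0 0 0 0 0.045; 0 0 0 0 0 0 0.045",
)

```text
time: 13.1
tcp_pos: [0.5164, 0.1098, 0.0584]
orientation: [-1.258, 1.132, -1.131]
contact_force: [0.1, 0.1, -0.1]
finger_gap: 0.045
```

>>> move_arm(
  deltas="0 -0.01 0 0 0 0 0.045; 0 -0.02 0 0 0 0 0.045; 0 -0.03 0 0 0 0 0.045; 0 -0.03 0 0 0 0 0.045; 0 -0.03 0 0 0 0 0.045; 0 0 0 0 0 0 0.045; 0 0 0 0 0 0 0.045; 0 0 0 0 0 0 0.045",
)

```text
time: 13.9
tcp_pos: [0.5159, 0.1098, 0.1782]
orientation: [-1.259, 1.132, -1.13]
contact_force: [0.4, -0.4, -1.3]
finger_gap: 0.0451
```

```bash
python3 - <<'E'
from ov import *
todo([.5164,.1095,.1])
for n in("wrist","scene"):
  m=camera_model(n);im=read_camera(n)[:,:,::-1];cv2.imwrite(f"pics/{n}7.png",im)
  ov(f"pics/{n}7.png",m,[.516,.109],[.5164,.1095],.018,f"pics/{n}7o.png",crop=(110,310,170,380) if n=="wrist" else(160,220,320,380),f=3 if n=="wrist" else 9)
E
```

```text
tool shift [0.0003 0.0782 0.0006] turn deg [0.09 0.07 0.  ] tcp [0.5159 0.1098 0.1782] F [ 0.36 -0.36 -1.29] gap 0.0451
```

View pics/wrist7o.png

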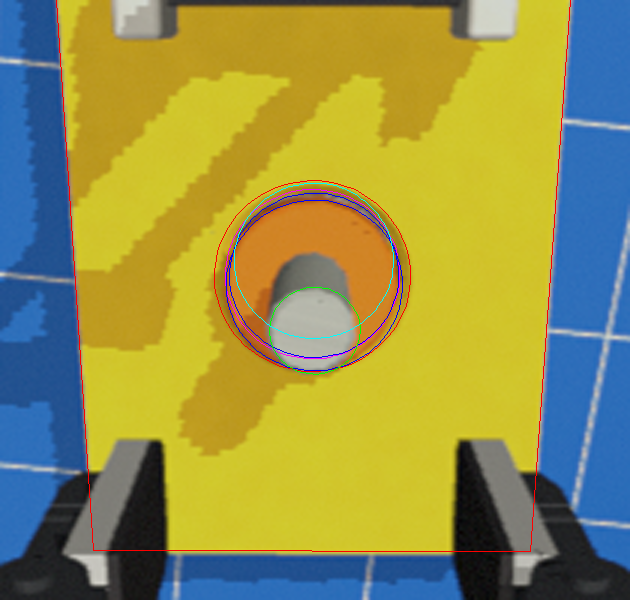

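View pics/scene7o.png

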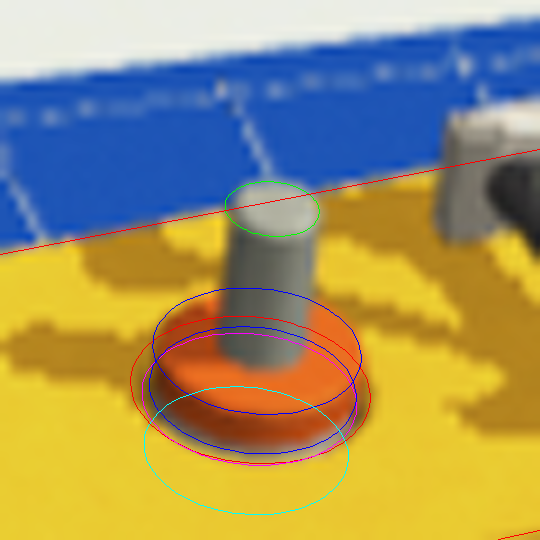

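View pics/wrist7.png

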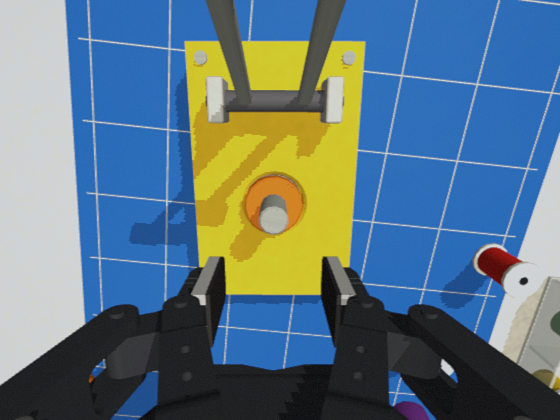

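>>> move_arm(
  deltas="0.0003 0 0.0005 0 0 0 0; 0 0.02 0 0 0 0 0; 0 0.02 0 0 0 0 0; 0 0.02 0 0 0 0 0; 0 0.015 0 0 0 0 0; 0 0 0 0 0 0 0; 0 0 0 0 0 0 0; 0 0 0 0 0 0 0; 0 0 0 0 0 0 0",
)

```text
time: 14.9
tcp_pos: [0.518, 0.1097, 0.1046]
orientation: [-1.256, 1.13, -1.132]
contact_force: [0.3, 1.4, 0.1]
finger_gap: -0.0
```

>>> move_arm(
  deltas="0 0.003 0 0 0 0 0; 0 0.002 0 0 0 0 0; 0 0.002 0 0 0 0 0; 0 0.001 0 0 0 0 0; 0 0 0 0 0 0 0; 0 0 0 0 0 0 0",
)

```text
time: 15.5
tcp_pos: [0.5173, 0.1096, 0.0958]
orientation: [-1.257, 1.131, -1.131]
contact_force: [0.2, -0.7, 0.1]
finger_gap: 0.0001
```

>>> move_arm(
  deltas="0 0.001 0 0 0 0 0; 0 0.001 0 0 0 0 0; 0 0 0 0 0 0 0; 0 0.001 0 0 0 0 0; 0 0 0 0 0 0 0; 0 0 0 0 0 0 0",
)

```text
time: 16.1
tcp_pos: [0.5177, 0.1097, 0.0941]
orientation: [-1.257, 1.13, -1.132]
contact_force: [-3.3, -1.4, 13.4]
finger_gap: 0.0003
```

>>> move_arm(
  deltas="0 -0.02 0 0 0 0 0; 0 -0.03 0 0 0 0 0; 0 -0.03 0 0 0 0 0; 0 -0.03 0 0 0 0 0; 0 -0.03 0 0 0 0 0; 0 -0.02 0 0 0 0 0; 0 0 0 0 0 0 0; -0.03 0 0 0 0 0 0; -0.03 0 0 0 0 0 0; -0.03 0 0 0 0 0 0; -0.03 0 0 0 0 0 0; -0.03 0 0 0 0 0 0; -0.015 0 0 0 0 0 0; 0 0 0 0 0 0 0; 0 0 0 0 0 0 0",
)

```text
time: 17.6
tcp_pos: [0.4996, 0.273, 0.252]
orientation: [-1.259, 1.131, -1.131]
contact_force: [0.5, 0.3, -0.9]
finger_gap: -0.0003
```

```bash
python3 - <<'E'
from h import *
s=sense();d=s["tcp_pos"][:2]-[.5163,.1092];print("jig xy",d@[.9945,.1042],d@[-.1042,.9945],s["tcp_pos"][2]);todo([.5,.27,.18])
for n in("wrist","scene"):
  cv2.imwrite(f"pics/{n}8.png",read_camera(n)[:,:,::-1])
cv2.imwrite("pics/s8.png",np.hstack([cv2.imread("pics/wrist8.png")[:,80:480],cv2.imread("pics/scene8.png")[0:420,160:560]]))
E
```

```text
jig xy 0.0004480175743839517 0.16462600105254352 0.25199157271455047
tool shift [0.0029 0.072  0.0002] turn deg [0.07 0.11 0.07] tcp [0.4996 0.273  0.252 ] F [ 0.46  0.31 -0.9 ] gap -0.0003
```

View pics/s8.png

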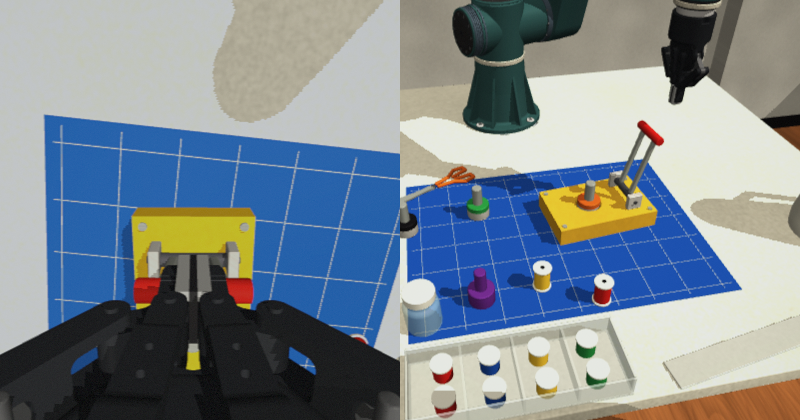

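>>> move_arm(
  deltas="0 0.02 0 0 0 0 0; 0 0.02 0 0 0 0 0; 0 0.02 0 0 0 0 0; 0 0.012 0 0 0 0 0; 0 0 0 0 0 0 0; 0 0 0 0 0 0 0; 0.01 0 0 0 0 0 0; 0.01 0 0 0 0 0 0; 0.01 0 0 0 0 0 0; 0.01 0 0 0 0 0 0; 0 0 0 0 0 0 0",
)

```text
time: 18.8
tcp_pos: [0.5044, 0.2324, 0.1811]
orientation: [-1.257, 1.131, -1.133]
contact_force: [-0.6, 0.1, 0.2]
finger_gap: -0.0003
```

```bash
python3 - <<'E'
from h import *
for n in("wrist","scene"):
  cv2.imwrite(f"pics/{n}9.png",read_camera(n)[:,:,::-1])
cv2.imwrite("pics/s9.png",np.hstack([cv2.imread("pics/wrist9.png")[:,80:480],cv2.resize(cv2.imread("pics/scene9.png")[60:270,330:530],(400,420))]))
E
```

```text
(no output)
```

View pics/s9.png

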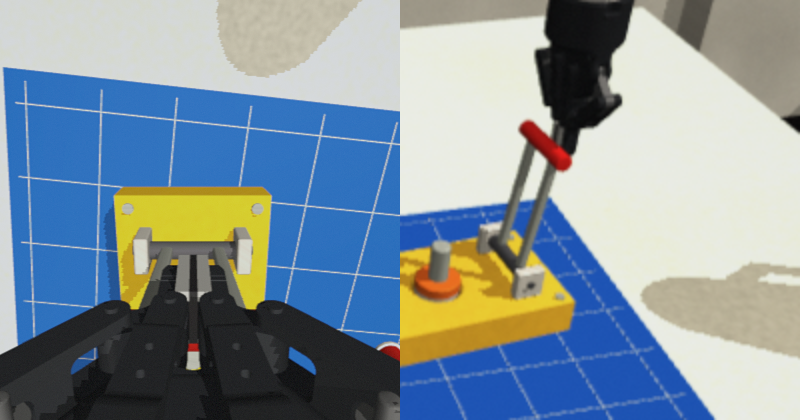

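>>> move_arm(
  deltas="0.01 0 0 0 0 0 0; 0.01 0 0 0 0 0 0; 0.01 0 0 0 0 0 0; 0.01 0.002 0 0 0 0 0; 0.01 0.002 0 0 0 0 0; 0.01 0.002 0 0 0 0 0; 0.01 0.002 0 0 0 0 0; 0 0 0 0 0 0 0",
)

```text
time: 19.7
tcp_pos: [0.5112, 0.1627, 0.1722]
orientation: [-1.258, 1.132, -1.132]
contact_force: [-1.0, -0.5, -0.4]
finger_gap: -0.0
```

```bash
python3 - <<'E'
from h import *
s=sense();d=s["tcp_pos"][:2]-[.5163,.1092];print("jig xy",d@[.9945,.1042],d@[-.1042,.9945],s["tcp_pos"][2])
for n in("wrist","scene"):
  cv2.imwrite(f"pics/{n}10.png",read_camera(n)[:,:,::-1])
m=camera_model("scene")
h=cv2.cvtColor(cv2.imread("pics/scene10.png"),cv2.COLOR_BGR2HSV)[80:230,340:440]
mk=((h[...,0]<5)|(h[...,0]>175))&(h[...,1]>170)&(h[...,2]>90);q=np.argwhere(mk);print(len(q),q.mean(0)[::-1]+[340,80])
for a in np.arange(.8,1.6,.1):
    P=np.r_[np.array([.5163,.1092])+np.array([-.1042,.9945])*(.085-.14*np.cos(a)),.058+.14*np.sin(a)];print(a.round(1),proj("scene",P,m))
cv2.imwrite("pics/s10.png",np.hstack([cv2.imread("pics/wrist10.png")[:,80:480],cv2.resize(cv2.imread("pics/scene10.png")[60:270,280:480],(400,420))]))
E
```

```text
jig xy 0.000496394611458261 0.05376079730905506 0.17221016544561973
239 [370.61087866 141.84937238]
0.8 [[346.67736212 157.99045014]]
0.9 [[351.87111179 153.25764858]]
1.0 [[357.4472858  148.88633819]]
1.1 [[363.33739932 144.93576257]]
1.2 [[369.46711623 141.45927811]]
1.3 [[375.75773484 138.50311687]]
1.4 [[382.12783185 136.10534388]]
1.5 [[388.49499639 134.29505602]]
```

View pics/s10.png

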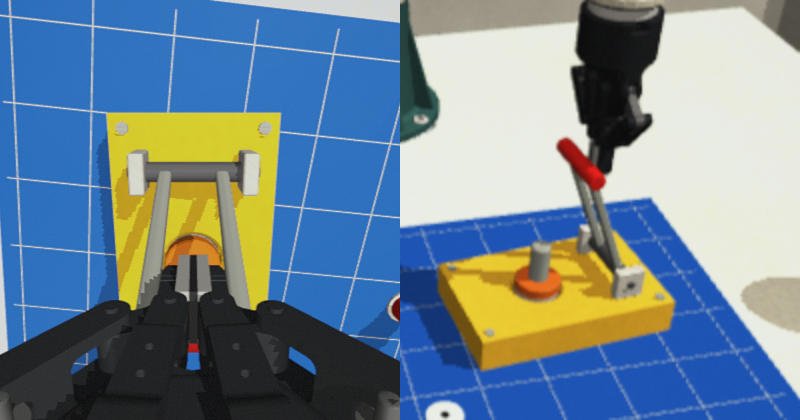

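>>> move_arm(
  deltas="-0.006 0 0 0 0 0 0; 0 -0.025 0 0 0 0 0; 0 -0.025 0 0 0 0 0; 0 0 0 0 0 0 0; 0.015 0 0 0 0 0 0; 0.015 0 0 0 0 0 0; 0 0 0 0 0 0 0; 0 0.015 0 0 0 0 0; 0 0.01 0 0 0 0 0; 0 0 0 0 0 0 0",
)

```text
time: 20.8
tcp_pos: [0.5136, 0.1392, 0.1969]
orientation: [-1.26, 1.132, -1.132]
contact_force: [0.6, 0.3, -0.1]
finger_gap: 0.0001
```

>>> move_arm(
  deltas="0.012 0.006 0 0 0 0 0; 0.013 0.0067 0 0 0 0 0; 0.011 0.0085 0 0 0 0 0; 0.0109 0.009 0 0 0 0 0; 0.009 0.0104 0 0 0 0 0; 0.009 0.011 0 0 0 0 0; 0 0 0 0 0 0 0",
)

```text
time: 21.5
tcp_pos: [0.5196, 0.075, 0.1442]
orientation: [-1.259, 1.135, -1.13]
contact_force: [-0.3, 1.2, -0.9]
finger_gap: 0.0003
```

```bash
python3 - <<'E'
from h import *
s=sense();d=s["tcp_pos"][:2]-[.5163,.1092];print("jig xy",d@[.9945,.1042],d@[-.1042,.9945],s["tcp_pos"][2])
for n in("wrist","scene"):
  cv2.imwrite(f"pics/{n}11.png",read_camera(n)[:,:,::-1])
cv2.imwrite("pics/s11.png",np.hstack([cv2.imread("pics/wrist11.png")[:,80:480],cv2.resize(cv2.imread("pics/scene11.png")[60:270,280:480],(400,420))]))
E
```

```text
jig xy -0.0003015701277201367 -0.03438062506503117 0.1442243970345582
```

View pics/s11.png

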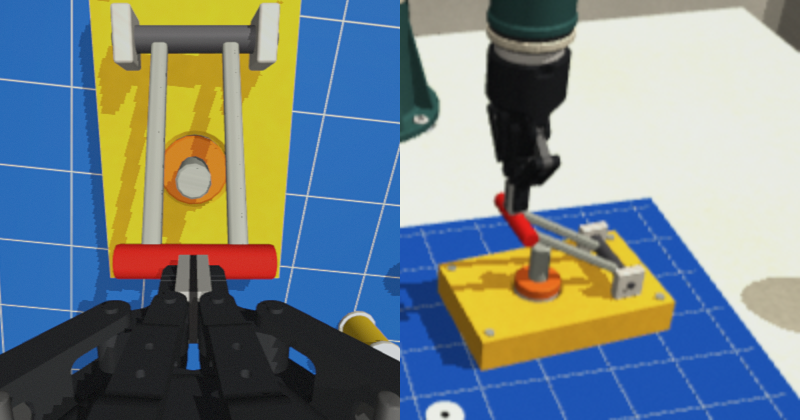

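>>> move_arm(
  deltas="0.003 0.012 0 0 0 0 0; 0.005 0.0125 0 0 0 0 0; 0.004 0.013 0 0 0 0 0; 0.004 0.0135 0 0 0 0 0; 0.001 0.013 0 0 0 0 0; 0 0.009 0 0 0 0 0; 0 0 0 0 0 0 0; 0 0 0 0 0 0 0",
)

```text
time: 22.4
tcp_pos: [0.5223, 0.0592, 0.0729]
orientation: [-1.258, 1.132, -1.13]
contact_force: [0.5, 0.2, 0.3]
finger_gap: 0.0
```

Now down to the stop, gently.

>>> move_arm(
  deltas="0 0.003 0 0 0 0 0; 0 0.002 0 0 0 0 0; 0 0.001 0 0 0 0 0; 0 0.001 0 0 0 0 0; 0 0 0 0 0 0 0; 0 0 0 0 0 0 0; 0 0 0 0 0 0 0",
)

```text
time: 23.1
tcp_pos: [0.523, 0.059, 0.0668]
orientation: [-1.257, 1.13, -1.131]
contact_force: [-1.2, -0.4, 5.4]
finger_gap: -0.0001
```

>>> move_arm(
  deltas="0 0.001 0 0 0 0 0; 0 0 0 0 0 0 0; 0 0 0 0 0 0 0; 0 0 0 0 0 0 0",
)

```text
time: 23.5
tcp_pos: [0.5231, 0.059, 0.0666]
orientation: [-1.257, 1.13, -1.132]
contact_force: [-2.1, 0.0, 14.3]
finger_gap: -0.0003
```

>>> move_arm(
  deltas="0 -0.005 0 0 0 0 0; 0 -0.02 0 0 0 0 0; 0 -0.03 0 0 0 0 0; 0 -0.03 0 0 0 0 0; 0 -0.03 0 0 0 0 0; -0.03 -0.01 0 0 0 0 0; -0.03 0 0 0 0 0 0; -0.03 0 0 0 0 0 0; 0 0 0 0 0 0 0; 0 0 0 0 0 0 0; 0 0 0 0 0 0 0",
)

```text
time: 24.6
tcp_pos: [0.5131, 0.1478, 0.1901]
orientation: [-1.258, 1.131, -1.131]
contact_force: [-0.4, 0.8, -0.7]
finger_gap: -0.0003
```

```bash
python3 - <<'E'
from h import *
print(sense()["contact_force"])
for n in("wrist","scene"):
  cv2.imwrite(f"pics/{n}12.png",read_camera(n)[:,:,::-1])
im=cv2.imread("pics/scene12.png")
H=np.array([.5163,.1092]);yd=np.array([-.1042,.9945]);xd=np.array([.9945,.1042])
h=cv2.cvtColor(im,cv2.COLOR_BGR2HSV)[130:230,290:400]
mk=((h[...,0]<4)|(h[...,0]>175))&(h[...,1]>170)&(h[...,2]>90);q=np.argwhere(mk);print(len(q),q.mean(0)[::-1]+[290,130])
for a in(0,.03,.06,.1):print(a,proj("scene",np.r_[H+yd*(.085-.14*np.cos(a)),.058+.14*np.sin(a)]))
cv2.imwrite("pics/s12.png",np.hstack([cv2.imread("pics/wrist12.png")[:,80:480],cv2.resize(im[130:235,300:400],(400,420))]))
E
```

```text
[-0.44599335  0.7802881  -0.65741045]
199 [325.44221106 201.01005025]
0 [[324.42838613 200.92468694]]
0.03 [[324.56222665 199.37072864]]
0.06 [[324.75187942 197.79907939]]
0.1 [[325.09198723 195.67850097]]
```

View pics/s12.png

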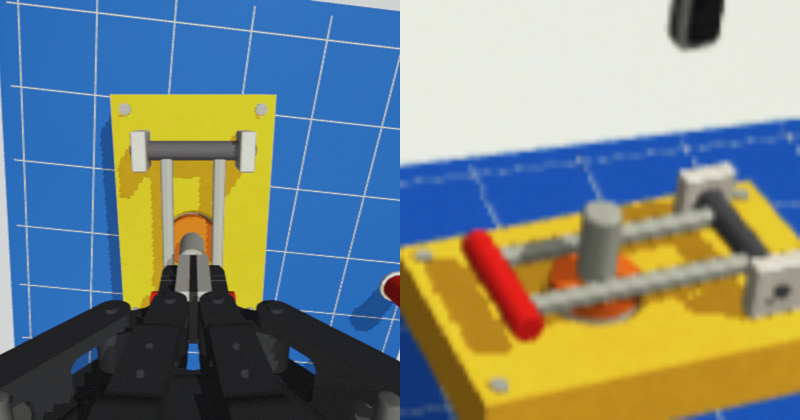

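```bash
python3 - <<'E'
from h import *
a=cv2.imread("pics/scene0.png");b=cv2.imread("pics/scene12.png")
d=cv2.absdiff(a,b).max(2)>60
for n,(r0,r1,c0,c1) in dict(left=(160,335,60,265),spools=(255,310,285,380)).items(): print(n,d[r0:r1,c0:c1].sum())
print(finish_job())
E
```

```text
left 3336
spools 0
the job is handed in; nothing more can be done
None
```

```bash
python3 -c "
import cv2,numpy as np
cv2.imwrite('pics/cmp.png',np.hstack([cv2.imread(f'pics/scene{k}.png')[150:345,50:300] for k in(0,12)]))"
```

```text
(no output)
```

View pics/cmp.png

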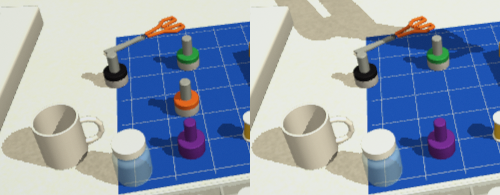

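The orange die is in the jig hole, fully home, with the clamp closed over it and the arm clear. I handed the job in just after 24.6 s of robot time, with no verdict reported.

- **Insertion:** I gripped the die by its stud and lowered it into the hole. A small sideways correction was needed when it touched the wall. I then pushed it past the plunger, which resisted with a steady 5 N or so. It met a hard stop at the expected height, 18 mm above the table, and I pressed to 25 N.
- **Seating check:** After letting go, I pressed on the stud top with closed fingers. It held firm at 94 mm under 13 N, which is the height of a die fully home.
- **Clamp:** I pushed the bar over from behind and then down from above, to a firm stop at about 14 N. In the last picture the red bar is within about 1 pixel of where a fully closed clamp should appear, where 0.06 rad open would show as 3 pixels.
- **Other things:** The spools show no change between the first and last pictures. An automatic comparison did flag changed pixels around the other dies, the mug, the jar and the scissors. Viewed side by side, these are the missing orange die and the arm's shadow, and I saw nothing displaced.

The one disagreement was small: the cameras differed by about 1–2 mm on where the hole and the die in the gripper were. I used the contact forces for the final alignment.

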